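Clip a pellet carrier into the analyser stage and start it

TASK

Load the flat pellet carrier into the analyser stage: tuck its far edge (the one with the pellets) under the dark steel lip at the back of the stage, let the near edge down onto the blue spring catch, and press down on the carrier's blue pad until the catch snaps over the near edge and the carrier lies flat. Only then press the green start button fully down and let it come up again. Leave the flask beside the stage and the mortar where they stand.

Things in the scene. Friction and masses are not known exactly. Their poses are not given: they have to be found in the camera images.
- stage: Analyser stage, a white box fixed to the worktop, 170 mm deep (x), 200 mm wide (y). Origin on the worktop right below the pocket's centre; x points to its back, away from the robot, y left, z up. Stands at varying places, turned up to 17 degrees. Pocket on top, spring catch at the pocket's front, lip at its back, console with button at its right.
- pocket (a point): Centre of the pocket's flat floor, 45 mm above the worktop; axes as the stage's. Back wall face at x = +62 mm, side guides' inner faces at y = +-54 mm (flared outward above 8 mm, top 15 mm above the floor), two front stops 3.5 mm high at x = -62 mm.
- lip (a point): Middle of the front lower edge of the fixed dark steel lip, 90 mm wide, that reaches forward from the back wall: 50 mm behind the pocket's centre. Its underside is 13 mm, its top 18 mm above the pocket floor. Because of the catch the carrier's far edge goes in under it only with the carrier tilted, far edge low, by about 12 degrees.
- catch_nose (a point): Tip of the blue spring catch (40 mm wide), at rest 54 mm in front of the pocket's centre, 12 mm above its floor; the nose's underside is 8 mm above the floor. Above it a smooth 60 degree ramp rises towards the front up to 28 mm. A carrier let go with its far edge tucked fully in rests with its near edge on this ramp, about 18 mm above the floor (tilted about 9 degrees).
- catch (a joint): How far the spring catch is pushed out to the front, m: 0 at rest (and when snapped over the carrier), at most 0.012. The carrier's near edge pushes it out about 4 mm on its way down (the force on the blue pad rises to about 7 to 12 N half-way down, then drops away); then it snaps back over the edge and the carrier lies flat.
- carrier_grip (a point): Centre of the black upright handle across the middle of the loose pellet carrier (0.2 kg): 10 mm thick in x, 60 mm long in y, from 6 to 40 mm above the plate's underside, this point at 23 mm. The plate is 120 (x) by 100 (y) by 6 mm. x points to the far edge, with the pellets. It starts flat on the worktop, far edge away from the robot, turned up to 26 degrees.
- press_pad (a point): Middle of the top of the ribbed blue press pad (26 x 50 mm) between handle and near edge: 31 mm from the carrier's centre towards the near edge, 7 mm above the plate's underside. Axes as the carrier's.
- carrier_front (a point): Middle of the lower near edge of the carrier (x = -60 mm from its centre, at the plate's underside). Axes as the carrier's.
- carrier_rear (a point): Middle of the lower far edge of the carrier (x = +60 mm from its centre, at the plate's underside). Axes as the carrier's.
- button_top (a point): Middle of the top of the green round start button, 36 mm across, on the grey console to the right of the pocket; the top is 11 mm above the console, 56 mm above the worktop. It is pressed straight down.
- start_button (a joint): How far the start button is pressed, m: 0 up, 0.006 fully down. A spring button: the force grows from 1 N to 5 N fully down; it springs back up when let go.
- flask: Loose conical glass flask (the one next to the stage), 83 mm wide, 134 mm high, origin at the centre of its underside. Bystander at the back, to the right of the stage.
- mortar: Loose white mortar, 98 mm wide, 45 mm high, origin at the centre of its underside. Bystander at the right.

How it is judged (in metres and radians):
On the way, in this order (a step that is already met when the one before it is completed fails the run):
1. the carrier's far edge is tucked under the lip while its near edge is still raised (x of carrier_rear in the frame of pocket above 0.053 m and z of carrier_rear in the frame of pocket below 0.009 m and z of carrier_front in the frame of pocket above 0.01 m), for 0.1 s.
2. the near edge is pressed down flat and the catch has snapped over it (x of carrier_rear in the frame of pocket above 0.053 m and z of carrier_rear in the frame of pocket below 0.009 m and z of carrier_front in the frame of pocket below 0.004 m and value of joint catch below 0.002 m), for 0.2 s.
3. the start button is pressed down (more than 4 of its 6 mm) (value of joint start_button above 0.004 m), for 0.05 s.
At the end, for the whole second after the job is handed in: The carrier lies at rest in the pocket: far edge under the lip (its lower edge more than 53 mm behind the pocket's centre and less than 9 mm above the floor), near edge less than 4 mm above the floor, catch back within 2 mm of rest over it; the button is up again (less than 1.5 mm down) (all of step 2 and value of joint start_button below 0.0015 m and linear speed of carrier below 0.02 m/s); the robot touches nothing.
It fails at once if the start button is pressed before the carrier is clipped in (value of joint start_button above 0.003 m and (z of carrier_front in the frame of pocket above 0.006 m or x of carrier_rear in the frame of pocket below 0.05 m or value of joint catch above 0.003 m)).
It fails at once if the flask is shifted by more than 30 mm or tipped (distance of flask from where it was at the start of the episode above 0.03 m or angle between flask's own z axis and vertical above 0.4 rad).
It fails at once if the mortar is shifted by more than 30 mm (distance of mortar from where it was at the start of the episode above 0.03 m).
It also fails if it takes over 58 s, if anything falls off the work surface, if the arm or the gripper's body presses on something with over 40 N, if the wrist force passes 120 N, or if a joint passes its speed limit or range.

ROBOT

A 6-joint arm with a two-finger parallel gripper is mounted at the origin on a cart in front of the work surface, level with it; the furniture and walls round the work are solid. World frame = base frame: x ahead of the robot, y to its left, z up, the work surface at z = 0. Lengths are in mm, angles in degrees, forces in N, time in s.
With the tool pointing down it reaches from about 350 to 850 mm from the base axis. Payload 8.1 kg.
Tool frame: the origin (TCP) lies between the finger pads; the fingertips stand 19 mm ahead of it and the grasp point (between the pads) is the TCP (nose_length is the distance from the TCP to the fingertips, in mm); z points along the fingers, y is the direction in which the jaws open and shut (so a half turn about z gives the same grasp; the last joint's range is limited). The gripper opens to 93 mm and grips with 3 to 60 N. Pads are 15 mm wide; open, the fingers measure 128 mm over their backs; the gripper's body (75 mm by 188 mm) begins 65 mm behind the grasp point.
Start: joints at [-76.799, 7.471, 85.268, -0, 87.261, -4.893], TCP at [186.366, -570.327, 237.635] pointing down, gripper open.
Joint ranges: [-169.43, 169.43], [-51.17, 129.36], [1.28, 143.12], [-76.62, 256.62], [0, 156.53], [-152.29, 152.29]. Speed limits (degrees/s): [136.94, 136.94, 159.86, 180, 180, 180].

INTERFACE

Orientations are given as [roll, pitch, yaw] about the fixed x, y, z axes, in that order (R = Rz(yaw) Ry(pitch) Rx(roll)).
In Python, from station import * gives the robot as it stands.
- The arm moves only by the tool apply_moves, never from a script. Its argument "rows" is one flat list of numbers, 7 for each row, row after row: the opening, from 0 (shut) to 1 (fully open), then the shift along the tool's x, y, z in m, then the turn, a rotation vector about the tool's x, y, z in degrees. In form: [grip, x, y, z, wx, wy, wz, grip, x, y, z, wx, wy, wz, ...]. A call has 1 to 20 rows; each row shifts and turns the commanded pose from where the row before left it, along the tool's axes as they then stand; what a row does not reach is not made up. A row lasts 1/8 s, in which the tool goes at most 62.5 mm and 10.7 degrees, less where a joint would pass 70% of its speed; a pose out of reach is approached as far as the arm can. A call with a gripper value outside its range is refused whole. The fingers move at their own pace and stop on an object; the grip force is fixed at half the most. Time passes only in rows, so rows that do not move let the fingers close. It gives the time, the measured TCP pose, the force and the opening at its end, in the units of the state.
- sense(): the state, without advancing time (a new reading comes with each control period).
- get_image(name): name is "scene" or "top" or "wrist"; returns the picture (384x512x3 uint8, red, green, blue); there is no depth.
- camera_model(name): a dict with "fovy" (degrees; the focal length in pixels is half the picture's height over the tangent of half this angle, whatever the lens; pixels are square), "cx", "cy" (the principal point, pixels), "rvec" (rotation vector, rad) and "tvec" (3), from world to camera coordinates, as OpenCV has them; the wrist camera has in their place "hand_eye" (4x4, takes a point from camera to tool coordinates, whose origin is the TCP and whose axes are the flange's). Camera axes: x right, y down, z forward; pixel columns grow to the right and rows downward; lengths in mm; the calibration is good to about 2 mm. A picture is of the moment at which its call begins: read the wrist's pose just before it. camera_model takes no time and is no camera call.
- sign_off(): hands the job in, once; it reports no verdict.
The state is a dict: "t": time; "qpos": joint angles; "joint_vel": joint speeds; "tau": joint torques, N m; "tool_pos": TCP position; "eef_rot": TCP orientation; "ft_force": force on the tool from outside, world axes, zero at the start; "torque": the same for the moment, N m; "grip_width": finger opening in mm.
Only numpy, scipy, OpenCV 4.12 (cv2) and the standard library are available. Lean on these libraries where they do the work, as an engineer would, in place of code of your own. Each camera call takes 0.05 s, during which the arm holds its last target.

## Working session

There is one attempt and no reset: what is moved stays moved. The work goes in short steps, Python scripts to look and compute and a tool call to move; the robot and the scene stay as the last step left them, time stands still between calls to the robot, and variables do not carry over. Pictures are saved under pics/ and viewed, and the job is handed in when it is done.

Besides the shell and the picture viewer there is one more tool, called in YAML: its name, and indented under it one key for each argument. apply_moves: Moves the arm, as the interface text tells. Its arguments: {"type":"object","properties":{"rows":{"type":"array"}},"required":["rows"]}

```bash
ls; mkdir -p pics; python3 - <<'E'
from station import *
import cv2
s=sense(); print({k:s[k] for k in ('t','tool_pos','eef_rot','grip_width','ft_force')})
for n in ("scene","top","wrist"):
    im=get_image(n); cv2.imwrite(f"pics/{n}0.png",im[:,:,::-1]); print(n,camera_model(n))
E
```

```text
pics
{'t': 0.0, 'tool_pos': array([ 186.25314396, -569.78070641,  236.5822575 ]), 'eef_rot': array([-1.79893930e+02, -1.05431231e-02,  1.80942745e+01]), 'grip_width': 93.14837465770191, 'ft_force': array([0.77014481, 0.11139341, 0.6907799 ])}
scene {'fovy': 49.30465291272664, 'cx': 257.0545772804833, 'cy': 190.92076566347174, 'rvec': array([ 2.09908649, -0.67922572,  0.34883623]), 'tvec': array([-556.00864462,  195.60738814, 1085.11302046])}
top {'fovy': 48.596743621546054, 'cx': 249.27761389745558, 'cy': 188.1701717084893, 'rvec': array([ 2.15529773, -2.1829372 ,  0.09640761]), 'tvec': array([-135.90376217,  567.08254304, 1234.35636507])}
wrist {'fovy': 63.46229427866066, 'cx': 254.03227491039965, 'cy': 186.13066130900654, 'hand_eye': array([[ 8.14861417e-05, -9.65850745e-01, -2.59099077e-01,
         7.13235852e+01],
       [ 9.99999960e-01,  1.49000916e-04, -2.40936820e-04,
         8.36401669e-02],
       [ 2.71315007e-04, -2.59099047e-01,  9.65850718e-01,
        -1.46634696e+02],
       [ 0.00000000e+00,  0.00000000e+00,  0.00000000e+00,
         1.00000000e+00]])}
```

View pics/scene0.png

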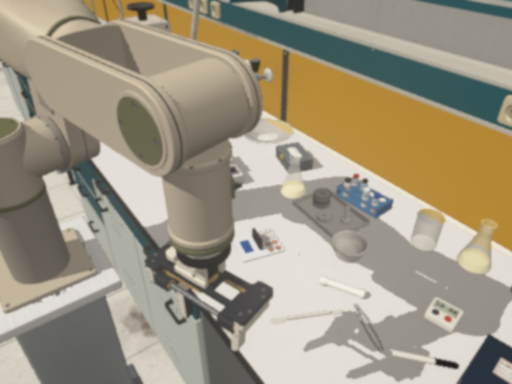

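View pics/top0.png

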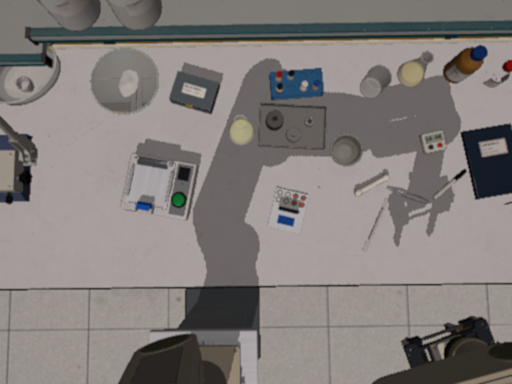

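View pics/wrist0.png

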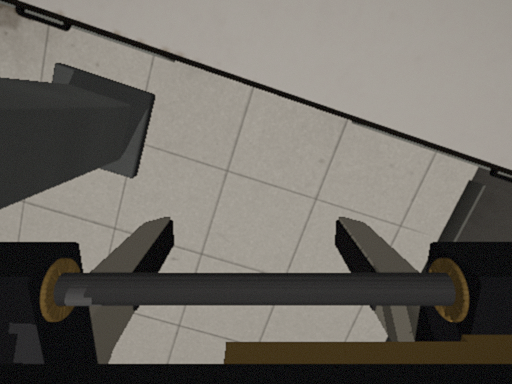

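The top view shows the stage at about (158,185), with the button at (178,199) and the blue catch at (144,208). The carrier is at about (289,209). The flask is at (241,130) and the mortar at (346,151).

```bash
cat > h.py <<'E'
from station import *
import numpy as np, cv2
from scipy.spatial.transform import Rotation as Rn
def cam(name,state=None):
    m=camera_model(name); f=192/np.tan(np.radians(m['fovy']/2))
    if name=='wrist':
        R=Rn.from_euler('xyz',state['eef_rot'],degrees=True).as_matrix()
        H=m['hand_eye']; Rc=R@H[:3,:3]; c=R@H[:3,3]+state['tool_pos']
    else:
        Rw=cv2.Rodrigues(m['rvec'])[0]; Rc=Rw.T; c=-Rw.T@m['tvec']
    return f,m['cx'],m['cy'],Rc,c
def ray(C,uv):
    f,cx,cy,R,c=C; d=R@np.array([(uv[0]-cx)/f,(uv[1]-cy)/f,1]); return c,d/np.linalg.norm(d)
def onz(C,uv,z):
    c,d=ray(C,uv); return c+d*(z-c[2])/d[2]
def proj(C,p):
    f,cx,cy,R,c=C; q=R.T@(np.array(p)-c); return np.array([cx+f*q[0]/q[2],cy+f*q[1]/q[2]])
def tri(obs):
    A=np.zeros((3,3));b=np.zeros(3)
    for C,uv in obs:
        c,d=ray(C,uv);P=np.eye(3)-np.outer(d,d);A+=P;b+=P@c
    x=np.linalg.solve(A,b)
    return x,[round(float(np.linalg.norm((np.eye(3)-np.outer(ray(C,uv)[1],ray(C,uv)[1]))@(x-ray(C,uv)[0]))),2) for C,uv in obs]
def blobs(im,lo,hi,mina=15,roi=None):
    hsv=cv2.cvtColor(im,cv2.COLOR_RGB2HSV); m=cv2.inRange(hsv,np.array(lo),np.array(hi))
    if roi: 
        k=np.zeros_like(m);k[roi[1]:roi[3],roi[0]:roi[2]]=1;m*=k
    n,l,st,ce=cv2.connectedComponentsWithStats(m)
    return [(st[i].tolist(),ce[i].round(2).tolist(),cv2.minAreaRect(np.argwhere(l==i)[:,::-1].astype(np.float32))) for i in range(1,n) if st[i,4]>=mina]
def snap(name,fn):
    s=sense(); im=get_image(name); cv2.imwrite(fn,im[:,:,::-1]); return s,im,cam(name,s)
E
python3 - <<'E'
from h import *
im=cv2.imread('pics/top0.png')[:,:,::-1].copy(); C=cam('top')
print('cam',C[4])
for b in blobs(im,(105,120,60),(125,255,255),8,(100,130,340,260)): print('blue',b, onz(C,b[1],7).round(1), onz(C,b[1],60).round(1))
for b in blobs(im,(50,100,40),(90,255,255),8,(100,130,340,260)): print('green',b, onz(C,b[1],56).round(1))
c=np.vstack([cv2.resize(im[140:230,110:210],None,fx=6,fy=6,interpolation=cv2.INTER_CUBIC)])
cv2.imwrite('pics/c1.png',c[:,:,::-1])
c=cv2.resize(im[170:250,250:340],None,fx=6,fy=6,interpolation=cv2.INTER_CUBIC)
cv2.imwrite('pics/c2.png',c[:,:,::-1])
for p in [(346,151),(241,130)]: print(onz(C,p,30))
E
```

```text
cam [ 444.85277642 -150.92125659 1281.80219254]
blue ([136, 202, 15, 8, 97], [142.87, 205.59], ((142.989990234375, 205.56997680664062), (14.283556938171387, 6.788225173950195), 8.130102157592773)) [518.8 177.4   7. ] [515.7 163.8  60. ]
blue ([278, 216, 16, 10, 107], [285.4, 220.19], ((285.4297790527344, 220.1376190185547), (14.99063491821289, 6.970644950866699), 12.994616508483887)) [ 469.7 -249.7    7. ] [ 468.6 -245.6   60. ]
green ([172, 193, 13, 14, 140], [177.88, 199.43], ((178.0, 199.5), (13.0, 12.0), 90.0)) [532.5  63.6  56. ]
[ 672.3659677  -432.44917784   30.        ]
[ 740.42124025 -120.50309641   30.        ]
```

View pics/c1.png

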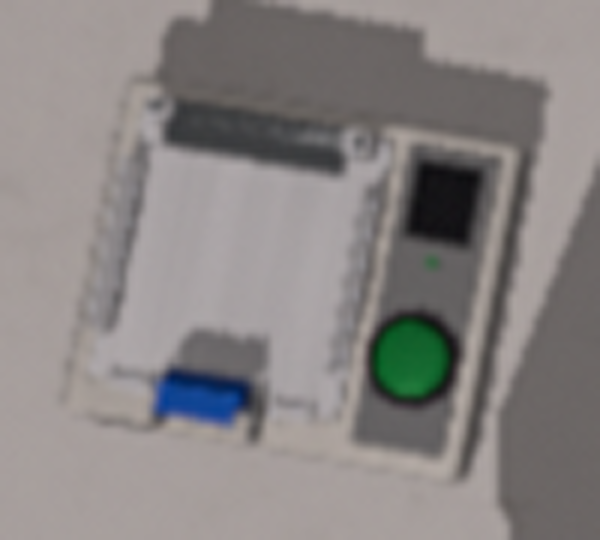

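View pics/c2.png

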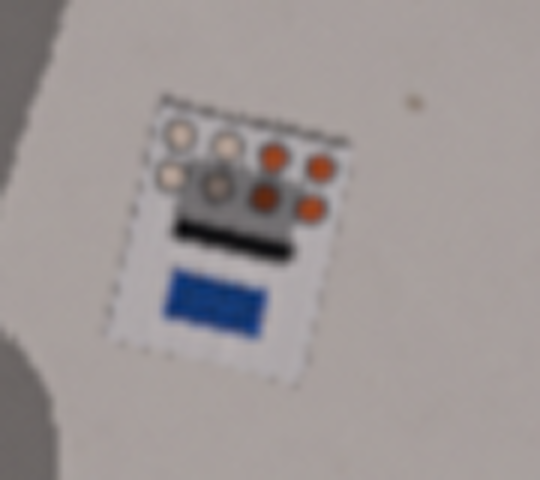

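The pad is near (470,-250) with the carrier yawed about -13°. The stage button is near (532,64) with the stage yawed about -10°. I'll move over the carrier with the jaws along its x axis, which means tool yaw of about 77°.

apply_moves:
  rows: [1,0,0,0,0,0,-9.8,1,0,0,0,0,0,-9.8,1,0,0,0,0,0,-9.8,1,0,0,0,0,0,-9.8,1,0,0,0,0,0,-9.8,1,0,0,0,0,0,-9.8,1,0.046,0.03,0.006,0,0,0,1,0.046,0.03,0.006,0,0,0,1,0.046,0.03,0.006,0,0,0,1,0.046,0.03,0.006,0,0,0,1,0.046,0.03,0.006,0,0,0,1,0.046,0.03,0.006,0,0,0,1,0.046,0.03,0.006,0,0,0,1,0.046,0.03,0.006,0,0,0,1,0,0,0,0,0,0,1,0,0,0,0,0,0]

```text
t: 2.15
tool_pos: [503.2, -266.4, 189.3]
eef_rot: [-179.9, 0.0, 76.9]
ft_force: [-0.4, 0.5, -0.3]
grip_width: 93.2
```

```bash
python3 - <<'E'
from h import *
s,im,C=snap('wrist','pics/w1.png'); print(s['t'],s['tool_pos'],s['eef_rot'],s['ft_force'])
print(proj(C,(500,-257,6)))
E
```

```text
2.15 [ 503.19832267 -266.36065586  189.31632857] [-1.79948123e+02  1.21629202e-02  7.69453490e+01] [-0.38858672  0.48770244 -0.29728805]
[249.64930076 163.37289386]
```

View pics/w1.png

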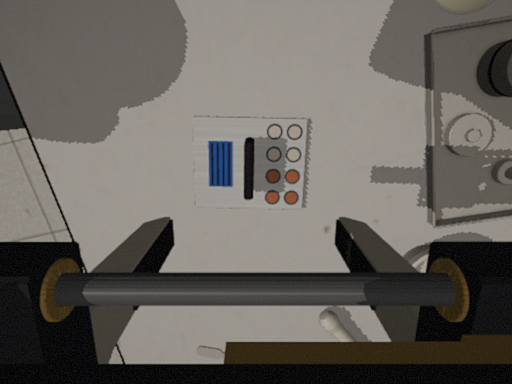

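The wrist view shows the carrier clearly: blue pad at about (220,164), handle at (249,169), pellets on the right, which is the far side. I'll take a second view lower down to triangulate.

apply_moves:
  rows: [1,-0.015,0,0.04,0,0,0,1,-0.015,0,0.03,0,0,0,1,0,0,0,0,0,0,1,0,0,0,0,0,0]

```text
t: 2.7
tool_pos: [496.8, -296.4, 121.0]
eef_rot: [179.9, 0.0, 76.8]
ft_force: [1.1, -0.4, 0.3]
grip_width: 93.0
```

```bash
cat > car.py <<'E'
from h import *
def feats(im,roi,dbg=None):
    hsv=cv2.cvtColor(im,cv2.COLOR_RGB2HSV)
    out={}
    m=cv2.inRange(hsv,(100,100,40),(128,255,255)); k=np.zeros_like(m);k[roi[1]:roi[3],roi[0]:roi[2]]=1
    m=cv2.morphologyEx(m*k,cv2.MORPH_CLOSE,np.ones((7,7)))
    cs,_=cv2.findContours(m,cv2.RETR_EXTERNAL,cv2.CHAIN_APPROX_NONE); c=max(cs,key=cv2.contourArea)
    out['pad']=cv2.minAreaRect(c)
    m=cv2.inRange(hsv,(0,0,0),(180,255,45))*k
    cs,_=cv2.findContours(m,cv2.RETR_EXTERNAL,cv2.CHAIN_APPROX_NONE); c=max(cs,key=cv2.contourArea)
    out['handle']=cv2.minAreaRect(c)
    out['hbox']=cv2.boundingRect(c)
    return out
E
python3 - <<'E'
from car import *
s,im,C=snap('wrist','pics/w2.png'); print(s['t'],s['tool_pos'],s['eef_rot'])
print(feats(im,(130,90,340,225)))
np.save('s2.npy',np.r_[s['tool_pos'],s['eef_rot']])
im1=cv2.imread('pics/w1.png')[:,:,::-1].copy(); print(feats(im1,(180,105,320,215)))
cv2.imwrite('pics/w2c.png',cv2.resize(im[80:250,130:350,::-1],None,fx=3.5,fy=3.5))
E
```

```text
2.7 [ 496.79970394 -296.37448085  121.04252207] [1.79930174e+02 1.88431417e-02 7.68042640e+01]
{'pad': ((209.0, 143.0), (58.0, 30.0), 90.0), 'handle': ((246.0, 148.0), (78.0, 12.0), 90.0), 'hbox': (240, 109, 13, 79)}
{'pad': ((220.0, 163.0), (44.0, 22.0), 90.0), 'handle': ((248.787109375, 168.00611877441406), (8.678887367248535, 60.13532638549805), 1.2188751697540283), 'hbox': (244, 138, 10, 61)}
```

View pics/w2c.png

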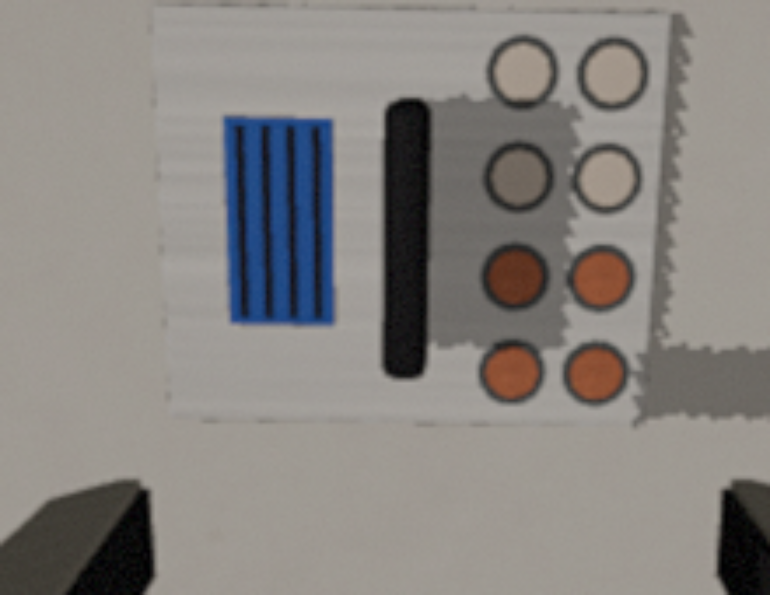

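```bash
python3 - <<'E'
from car import *
v=np.load('s2.npy'); C2=cam('wrist',dict(tool_pos=v[:3],eef_rot=v[3:]))
C1=cam('wrist',dict(tool_pos=np.array([503.198,-266.361,189.316]),eef_rot=np.array([-179.948,.012,76.945])))
z=lambda p:(130+(p[0]+.5)/3.5-.5,80+(p[1]+.5)/3.5-.5)
pc=[z(p) for p in [(156,8),(672,14),(640,420),(172,416)]]
W=np.array([onz(C2,p,6) for p in pc]); print('plate',W.round(1))
e=lambda a,b:(np.linalg.norm(W[a]-W[b]).round(1), np.degrees(np.arctan2(*(W[b]-W[a])[1::-1])).round(2))
print(e(0,1),e(3,2),e(3,0),e(2,1),'ctr',W.mean(0).round(1))
W=np.array([onz(C2,z(p),7) for p in [(224,117),(332,120),(334,323),(232,322)]])
print('pad',W.round(1),e(0,1),e(3,2),e(3,0),e(2,1),W.mean(0))
P=W.mean(0)
W=np.array([onz(C2,z(p),40) for p in [(407,98),(404.5,378)]]); print('handle',W.round(1),e(1,0),W.mean(0))
im1=cv2.imread('pics/w1.png')[:,:,::-1].copy()
f1=feats(im1,(180,105,320,215)); f2=feats(cv2.imread('pics/w2.png')[:,:,::-1].copy(),(130,90,340,225))
print(tri([(C1,f1['pad'][0]),(C2,f2['pad'][0])]),tri([(C1,f1['handle'][0]),(C2,f2['handle'][0])]))
Ct=cam('top'); print('top+wrist',tri([(Ct,(285.4,220.2)),(C2,f2['pad'][0])]))
for n,p in (('pad',P),): print(proj(Ct,p))
E
```

```text
plate [[ 454.4 -196.5    6. ]
 [ 569.1 -224.7    6. ]
 [ 544.4 -318.9    6. ]
 [ 429.8 -291.     6. ]]
(np.float64(118.1), np.float64(-13.82)) (np.float64(118.0), np.float64(-13.71)) (np.float64(97.7), np.float64(75.36)) (np.float64(97.4), np.float64(75.29)) ctr [ 499.4 -257.8    6. ]
pad [[ 463.  -223.4    7. ]
 [ 487.4 -229.8    7. ]
 [ 475.7 -276.9    7. ]
 [ 451.4 -270.9    7. ]] (np.float64(25.2), np.float64(-14.74)) (np.float64(25.0), np.float64(-13.77)) (np.float64(49.0), np.float64(76.22)) (np.float64(48.5), np.float64(75.98)) [ 469.38340942 -250.24710389    7.        ]
handle [[ 506.6 -228.7   40. ]
 [ 492.2 -285.9   40. ]] (np.float64(59.0), np.float64(75.89)) [ 499.38538133 -257.26870484   40.        ]
(array([ 4.67841962e+02, -2.50369824e+02,  1.46492899e-01]), [0.2, 0.2]) (array([ 498.52493743, -259.82075029,   15.77862779]), [0.03, 0.03])
top+wrist (array([ 469.55078076, -249.4040576 ,   11.43836431]), [0.01, 0.01])
[285.57358466 220.28266881]
```

```bash
python3 - <<'E'
from car import *
im=cv2.imread('pics/scene0.png'); c=cv2.resize(im[220:275,220:300],None,fx=8,fy=8,interpolation=cv2.INTER_CUBIC)
C=cam('scene')
for p,col in [((499.4,-257.5,40),(0,255,0)),((469.4,-250.2,7),(0,0,255)),((506.6,-228.7,40),(0,255,0)),((492.2,-285.9,40),(0,255,0))]:
    u=proj(C,p); print(u); cv2.circle(c,tuple(int(x) for x in ((u-[220,220]+.5)*8)),4,col,1)
cv2.imwrite('pics/s0c.png',c)
E
```

```text
[256.89920696 233.10005936]
[246.42303531 245.13823326]
[252.90695301 226.51374256]
[260.96485472 239.8726649 ]
```

View pics/s0c.png

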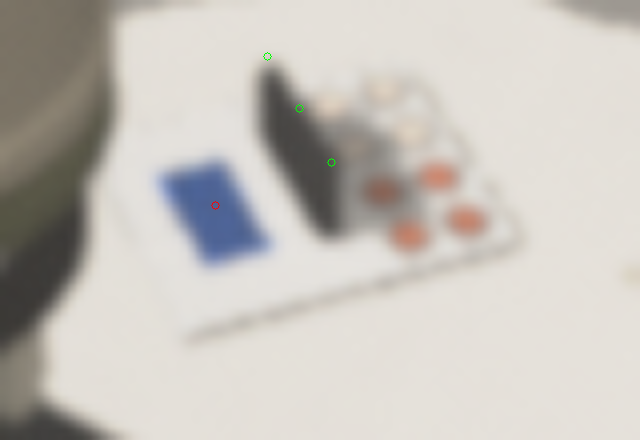

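The projected pad and handle-top points land within about 1 px in the scene view, so the heights of 7 and 40 mm hold. The carrier centre is (499.4,-257.5) with yaw about -14°. I'll descend to z=30 and grasp.

apply_moves:
  rows: [1,0.019,-0.003,0,0,0,0.7,1,0.0194,-0.0035,0.02,0,0,0,1,0,0,0.03,0,0,0,1,0,0,0.02,0,0,0,1,0,0,0.01,0,0,0,1,0,0,0.01,0,0,0,1,0,0,0,0,0,0,1,0,0,0,0,0,0]

```text
t: 3.75
tool_pos: [499.8, -257.1, 30.3]
eef_rot: [179.9, 0.0, 76.2]
ft_force: [0.0, -0.9, -0.9]
grip_width: 92.7
```

```bash
python3 - <<'E'
from h import *
s,im,C=snap('wrist','pics/w3.png'); print(s['t'],s['tool_pos'],s['eef_rot'],s['ft_force'])
print(proj(C,(499.4,-257.5,40)))
s=sense();print(s['tool_pos'],s['eef_rot'])
E
```

```text
3.75 [ 499.80704373 -257.0988532    30.30555654] [1.79947990e+02 1.66232512e-02 7.61824679e+01] [ 0.00694732 -0.86791268 -0.93443295]
[253.87846931 256.07310942]
[ 499.92010942 -257.10488361   30.42386531] [1.79931289e+02 2.19321951e-02 7.61862010e+01]
```

View pics/w3.png

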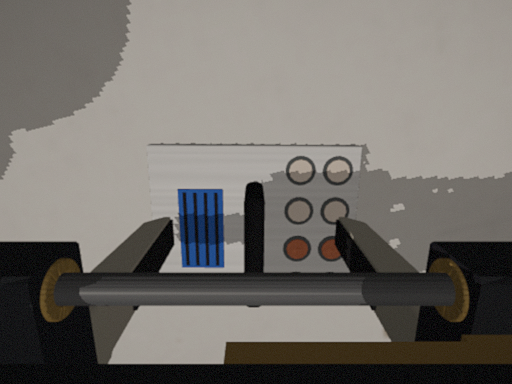

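The handle is centred between the fingers at about (254,245), with the plate and pad visible on the left. I'll close and lift.

apply_moves:
  rows: [0,0,0,0,0,0,0,0,0,0,0,0,0,0,0,0,0,0,0,0,0,0,0,0,0,0,0,0,0,0,0,0,0,0,0,0,0,0,0,0,0,0]

```text
t: 4.55
tool_pos: [499.4, -256.7, 29.6]
eef_rot: [-180.0, -0.0, 76.2]
ft_force: [-0.4, 0.0, 0.3]
grip_width: 37.8
```

apply_moves:
  rows: [0,0,0,0,0,0,0,0,0,0,0,0,0,0,0,0,0,0,0,0,0,0,0,0,0,0,0,0]

```text
t: 5.05
tool_pos: [499.4, -256.7, 29.6]
eef_rot: [180.0, 0.0, 76.2]
ft_force: [0.4, -0.2, 0.6]
grip_width: 10.0
```

Gripped at 10.0 mm. I'll lift and carry it to the right of the stage so I can view the stage.

apply_moves:
  rows: [0,0,0,-0.02,0,0,0,0,0,0,-0.03,0,0,0,0,0,0,-0.04,0,0,0,0,0.04,0,-0.02,0,0,0,0,0.04,0,-0.02,0,0,0,0,0.04,0,-0.02,0,0,0,0,0.04,0,-0.02,0,0,0,0,0.04,0,-0.02,0,0,0,0,0.04,0,-0.02,0,0,0,0,0.04,0,-0.02,0,0,0,0,0.04,0,-0.02,0,0,-3.8,0,0,0,0,0,0,0,0,0,0,0,0,0,0]

```text
t: 6.68
tool_pos: [575.4, 53.8, 280.0]
eef_rot: [180.0, 0.0, 80.0]
ft_force: [0.4, 0.5, -2.3]
grip_width: 10.0
```

```bash
python3 - <<'E'
from h import *
s,im,C=snap('wrist','pics/w4.png'); print(s['t'],s['tool_pos'].tolist(),s['eef_rot'].tolist(),s['ft_force'],s['grip_width'])
np.save('s4.npy',np.r_[s['tool_pos'],s['eef_rot']])
E
```

```text
6.675 [575.4457188870502, 53.76179617491428, 280.0367628769334] [179.98857046837026, 0.027674205717016585, 79.98486518302387] [ 0.37175849  0.4507454  -2.34972262] 9.959995495359655
```

View pics/w4.png

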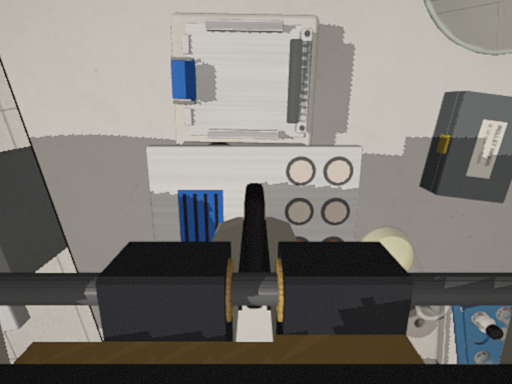

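The stage is clear at the top of the view: blue catch at (184,80), dark lip at (295,82), guides at about rows 27 and 132. The carrier is held square in the hand. I'll take a second view with a sideways baseline.

apply_moves:
  rows: [0,-0.01,0.045,0.02,0,0,0,0,-0.01,0.045,0.02,0,0,0,0,0,0,0,0,0,0,0,0,0,0,0,0,0]

```text
t: 7.22
tool_pos: [660.2, 17.7, 238.8]
eef_rot: [-179.9, 0.0, 79.9]
ft_force: [0.1, -0.3, -1.3]
grip_width: 9.5
```

```bash
python3 - <<'E'
from h import *
s,im,C=snap('wrist','pics/w5.png'); print(s['t'],s['tool_pos'].tolist(),s['eef_rot'].tolist(),s['ft_force'],s['grip_width'])
np.save('s5.npy',np.r_[s['tool_pos'],s['eef_rot']])
im4=cv2.imread('pics/w4.png')
cv2.imwrite('pics/w4c.png',cv2.resize(im4[5:150,160:335],None,fx=4,fy=4,interpolation=cv2.INTER_CUBIC))
cv2.imwrite('pics/w5c.png',cv2.resize(im[0:150,50:250,::-1],None,fx=4,fy=4,interpolation=cv2.INTER_CUBIC))
E
```

```text
7.225 [660.1929994578712, 17.68219650005952, 238.83183408803168] [-179.88406830167338, 0.011269184346162402, 79.88904726676894] [ 0.11733111 -0.27235085 -1.29712902] 9.488880533218742
```

View pics/w4c.png

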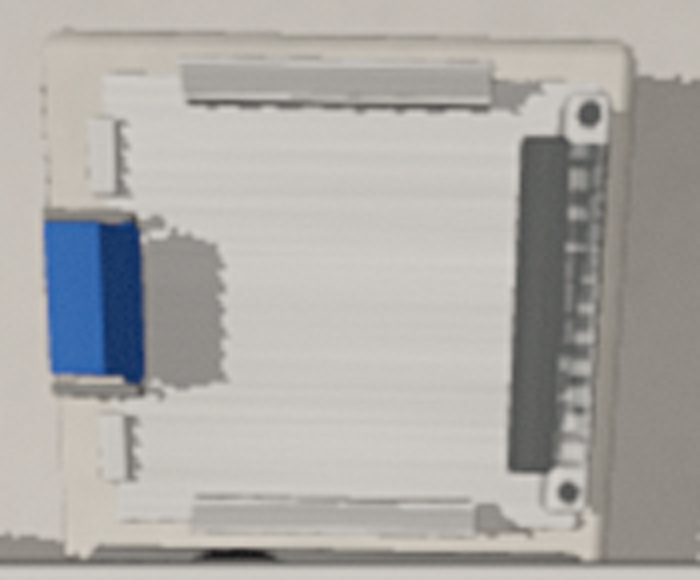

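View pics/w5c.png

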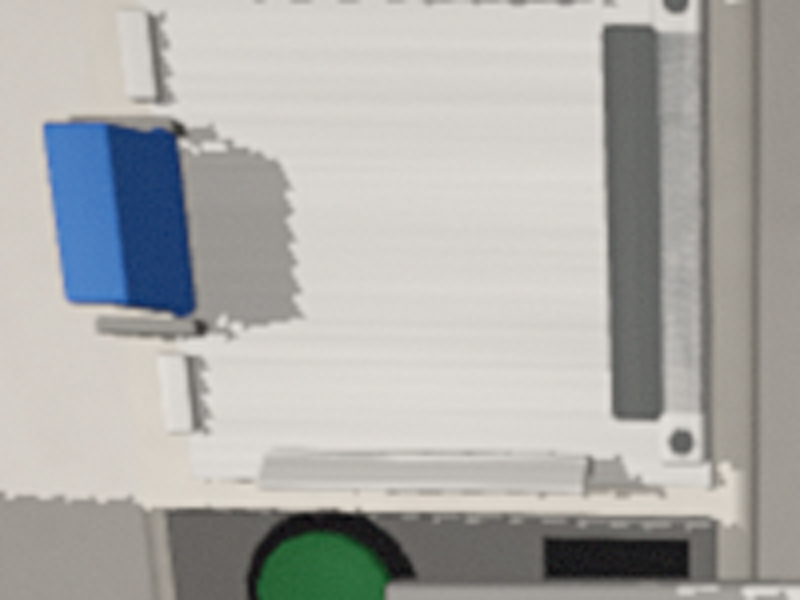

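```bash
python3 - <<'E'
from h import *
g=lambda n:(lambda v:cam('wrist',dict(tool_pos=v[:3],eef_rot=v[3:])))(np.load(n))
C4,C5=g('s4.npy'),g('s5.npy')
a=lambda p:(160+(p[0]+.5)/4-.5,5+(p[1]+.5)/4-.5)
b=lambda p:(50+(p[0]+.5)/4-.5,(p[1]+.5)/4-.5)
pts={'lipL':((523,138),(604,27)),'lipR':((510,470),(613,418)),'noseL':((137,220),(176,133)),'noseR':((145,382),(194,315)),
'rampL':((100,222),(107,124)),'rampR':((105,372),(130,303)),'scrL':((590,115),(677,3)),'scrR':((568,492),(682,440))}
T={}
for k,(p,q) in pts.items():
    T[k],e=tri([(C4,a(p)),(C5,b(q))]); print(k,T[k].round(1),e)
zz={'lip':63,'nose':57,'ramp':73}
for k in zz:
    for C,f,i in ((C4,a,0),(C5,b,1)):
        L=onz(C,f(pts[k+'L'][i]),zz[k]);R=onz(C,f(pts[k+'R'][i]),zz[k]);d=L-R
        print(k,i,L[:2].round(1),R[:2].round(1),'mid',((L+R)/2)[:2].round(1),'len',np.linalg.norm(d).round(1),'yaw',np.degrees(np.arctan2(d[1],d[0])).round(2)-90)
Ct=cam('top')
for nm,C,uv in (('top',Ct,(177.9,199.4)),): print('button',onz(C,uv,56))
E
```

```text
lipL [638.  183.1  60.2] [0.07, 0.07]
lipR [621.2  96.2  62.4] [0.24, 0.24]
noseL [528.9 181.7  52.5] [0.56, 0.56]
noseR [522.5 138.8  57.7] [0.08, 0.08]
rampL [522.4 180.2  72.8] [0.1, 0.1]
rampR [514.4 142.4  70.9] [0.31, 0.31]
scrL [656.2 185.   61.5] [0.36, 0.36]
scrR [637.   87.5  62. ] [0.19, 0.19]
lip 0 [637.6 182.6] [621.3  96.5] mid [629.4 139.5] len 87.6 yaw -10.719999999999999
lip 1 [638.3 182.3] [621.2  96. ] mid [629.8 139.2] len 88.0 yaw -11.189999999999998
nose 0 [529.8 181.5] [522.4 138.7] mid [526.1 160.1] len 43.4 yaw -9.849999999999994
nose 1 [530.6 179.9] [522.2 139. ] mid [526.4 159.4] len 41.8 yaw -11.569999999999993
ramp 0 [522.5 180.2] [515.  142.6] mid [518.7 161.4] len 38.4 yaw -11.280000000000001
ramp 1 [522.5 180. ] [515.4 141.8] mid [518.9 160.9] len 38.9 yaw -10.530000000000001
button [532.56559095  63.51726393  56.        ]
```

The heights check out: lip about 61–62, nose about 55, ramp about 72, against 63, 57 and 73 nominal. The pocket centre is about (580.3,149.1) with yaw -11.1°. Three separate feature pairs agree within about 1 mm. I'll move above it and tilt 15° with the far edge low.

apply_moves:
  rows: [0,0.029,-0.0275,0.015,0,0,0,0,0.029,-0.0275,0.015,0,0,0,0,0.029,-0.0275,0.015,0,0,0,0,0.0285,-0.0275,0.015,0,0,1,0,0,0,0,7.5,0,0,0,0,0,0,7.5,0,0,0,0,0,0,0,0,0,0,0,0,0,0,0,0]

```text
t: 8.28
tool_pos: [573.0, 151.7, 180.9]
eef_rot: [-165.2, -0.0, 79.0]
ft_force: [0.2, 0.5, -2.8]
grip_width: 9.5
```

```bash
cat > st.py <<'E'
from h import *
P0=np.array([580.3,149.1,45.]); YAW=-11.1
Rp=Rn.from_euler('z',YAW,degrees=True).as_matrix()
def rep(s=None):
    s=s or sense(); R=Rn.from_euler('xyz',s['eef_rot'],degrees=True).as_matrix()
    t=Rp.T@(s['tool_pos']-P0); A=Rp.T@R
    cx,cz,cy=A[:,1],-A[:,2],A[:,0]   # carrier axes in pocket frame
    org=t-30*cz
    print('t',round(s['t'],2),'tcp_p',t.round(1),'tilt',np.degrees(np.arcsin(-cx[2])).round(2),'yaw',np.degrees(np.arctan2(cx[1],cx[0])).round(2),'roll',np.degrees(np.arcsin(cy[2])).round(2),
     '\nrear',(org+60*cx).round(1),'front',(org-60*cx).round(1),'F',s['ft_force'].round(1),'grip',round(s['grip_width'],1))
    return s,A
if __name__=='__main__': rep()
E
python3 st.py
```

```text
t 8.28 tcp_p [ -7.7   1.1 135.9] tilt 14.75 yaw 0.1 roll 0.03 
rear [42.7  1.2 91.6] front [-73.3   1.  122.1] F [ 0.2  0.5 -2.8] grip 9.5
```

apply_moves:
  rows: [0,-0.001,0.007,0.027,0,0,0,0,0,0.007,0.027,0,0,0,0,0,0,0,0,0,0,0,0,0,0,0,0,0]

```text
t: 8.78
tool_pos: [572.6, 151.0, 126.1]
eef_rot: [-165.2, -0.1, 79.0]
ft_force: [0.0, 0.2, -0.8]
grip_width: 10.0
```

```bash
python3 st.py; python3 - <<'E'
from h import *
s,im,C=snap('wrist','pics/w6.png')
s,im,C=snap('top','pics/t6.png'); cv2.imwrite('pics/t6.png',cv2.resize(im[120:240,90:230,::-1],None,fx=5,fy=5))
s,im,C=snap('scene','pics/sc6.png')
E
```

```text
t 8.78 tcp_p [-8.   0.4 81.1] tilt 14.81 yaw 0.13 roll 0.05 
rear [42.4  0.5 36.8] front [-73.6   0.2  67.5] F [ 0.   0.2 -0.8] grip 10.0
```

View pics/w6.png

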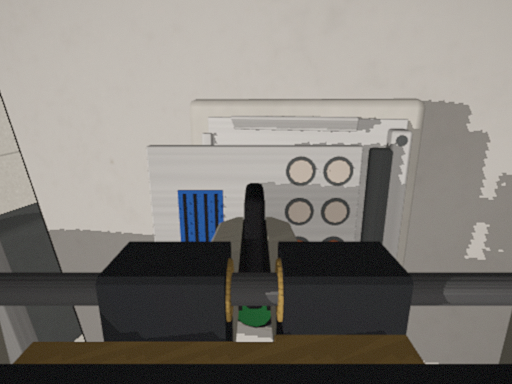

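View pics/t6.png

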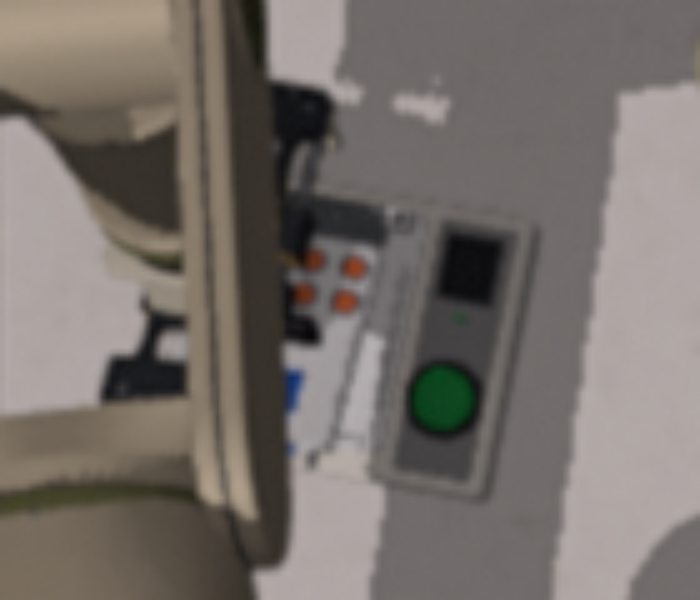

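View pics/sc6.png

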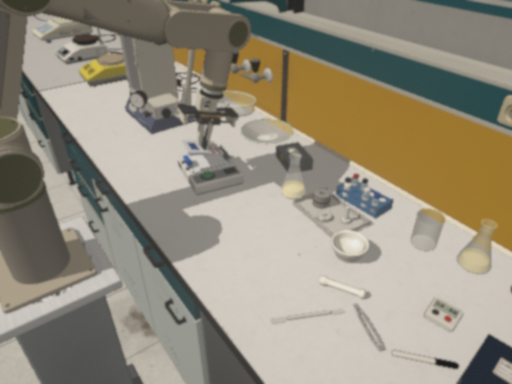

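```bash
python3 - <<'E'
from st import *
s,A=rep()
C=cam('wrist',s)
w=lambda p:P0+Rp@np.array(p)
for n,p in (('lipL front top',(50,45,18)),('guide L inner floor back',(62,54,0)),('stage back-left corner?',(0,0,0))): print(n,proj(C,w(p)).round(1))
R=Rn.from_euler('xyz',s['eef_rot'],degrees=True).as_matrix()
car=lambda x,y,z: s['tool_pos']+R@np.array([y,x,30-z])
for q in ((60,50,6),(-60,50,6),(5,30,40),(-18,25,7),(-44,25,7)): print(q,proj(C,car(*q)).round(1))
im=cv2.imread('pics/w6.png'); cv2.imwrite('pics/w6c.png',cv2.resize(im[90:240,140:430],None,fx=2.7,fy=2.7,interpolation=cv2.INTER_CUBIC))
E
```

```text
t 8.93 tcp_p [-7.5  0.4 80.9] tilt 14.81 yaw 0.12 roll 0.06 
rear [42.9  0.5 36.6] front [-73.2   0.3  67.3] F [ 0.4  0.7 -2.3] grip 9.6
lipL front top [369.6 147.8]
guide L inner floor back [387.7 131.2]
stage back-left corner? [291.3 201.7]
(60, 50, 6) [363.7 143.3]
(-60, 50, 6) [144.9 143.3]
(5, 30, 40) [265.2 196.2]
(-18, 25, 7) [222.5 187.7]
(-44, 25, 7) [176.6 187.7]
```

View pics/w6c.png

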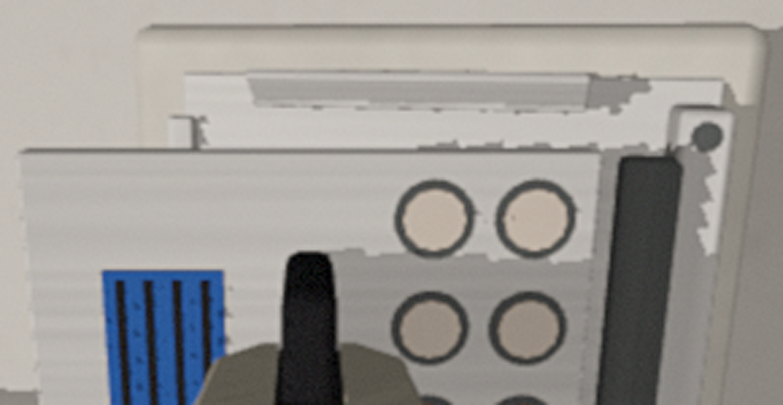

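The wrist view matches the predictions within about 2–3 px: lip corner at (370,148), plate far-left corner at (362,146). I'll lower so the far edge is just in front of the lip.

apply_moves:
  rows: [0,0,0.0025,0.0105,0,0,0,0,0,0.0025,0.0105,0,0,0,0,0,0.0025,0.01,0,0,0,0,0,0,0,0,0,0,0,0,0,0,0,0,0]

```text
t: 9.55
tool_pos: [571.2, 150.8, 91.9]
eef_rot: [-165.0, 0.0, 79.0]
ft_force: [0.1, 0.3, -2.4]
grip_width: 9.7
```

```bash
python3 st.py
```

```text
t 9.55 tcp_p [-9.3 -0.1 46.9] tilt 15.02 yaw 0.09 roll -0.01 
rear [40.9  0.   2.3] front [-75.   -0.2  33.4] F [ 0.1  0.3 -2.4] grip 9.7
```

There is no contact. Now I'll slide forward under the lip.

apply_moves:
  rows: [0,0,0.0045,-0.0013,0,0,0,0,0,0.0045,-0.0012,0,0,0,0,0,0.0045,-0.0012,0,0,0,0,0,0.0045,-0.0012,0,0,0,0,0,0,0,0,0,0,0,0,0,0,0,0,0]

```text
t: 10.3
tool_pos: [589.6, 147.3, 91.9]
eef_rot: [-165.0, 0.0, 79.0]
ft_force: [-0.3, 0.3, -1.3]
grip_width: 9.8
```

```bash
python3 st.py; python3 - <<'E'
from h import *
s,im,C=snap('wrist','pics/w7.png')
cv2.imwrite('pics/w7c.png',cv2.resize(im[90:240,140:430,::-1],None,fx=2.7,fy=2.7,interpolation=cv2.INTER_CUBIC))
E
```

```text
t 10.3 tcp_p [ 9.4 -0.  46.9] tilt 15.0 yaw 0.09 roll -0.01 
rear [59.6  0.   2.4] front [-56.3  -0.1  33.5] F [-0.3  0.3 -1.3] grip 9.8
```

View pics/w7c.png

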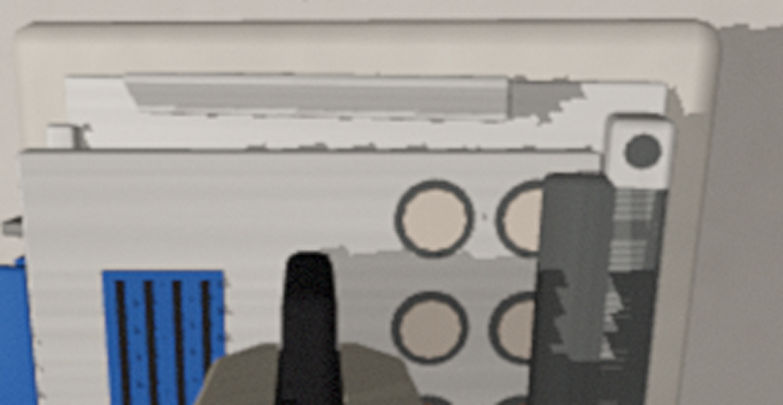

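The far edge is under the lip, which now covers the right side of the far pellets. I'll let the near edge down to about 9.5°.

apply_moves:
  rows: [0,0,-0.0006,0.0024,-1.8,0,0,0,0,-0.0006,0.0024,-1.8,0,0,0,0,-0.0006,0.0024,-1.9,0,0,0,0,0,0,0,0,0,0,0,0,0,0,0,0]

```text
t: 10.98
tool_pos: [586.3, 147.9, 85.7]
eef_rot: [-170.5, -0.0, 79.0]
ft_force: [1.0, -0.0, -1.8]
grip_width: 10.1
```

```bash
python3 st.py
```

```text
t 10.97 tcp_p [ 6.1  0.  40.7] tilt 9.52 yaw 0.09 roll 0.01 
rear [60.3  0.1  1.2] front [-58.1  -0.1  21. ] F [ 1.  -0.  -1.8] grip 10.1
```

Release by opening slightly, then back off along the tool axis.

apply_moves:
  rows: [0.3,0,0,0,0,0,0,0.3,0,0,0,0,0,0,0.3,0,0,0,0,0,0,0.3,0,0,-0.01,0,0,0,0.3,0,0,-0.03,0,0,0,0.3,0,0,-0.04,0,0,0,0.3,0,0,0,0,0,0]

```text
t: 11.85
tool_pos: [602.3, 145.6, 169.7]
eef_rot: [-171.0, -0.2, 79.0]
ft_force: [0.9, -0.9, -0.1]
grip_width: 28.0
```

```bash
python3 st.py; python3 - <<'E'
from h import *
s,im,C=snap('wrist','pics/w8.png'); np.save('s8.npy',np.r_[s['tool_pos'],s['eef_rot']])
E
```

```text
t 11.85 tcp_p [ 22.2   0.8 124.7] tilt 9.05 yaw 0.11 roll 0.15 
rear [76.8  1.  85.6] front [-41.7   0.8 104.5] F [ 0.9 -0.9 -0.1] grip 28.0
```

View pics/w8.png

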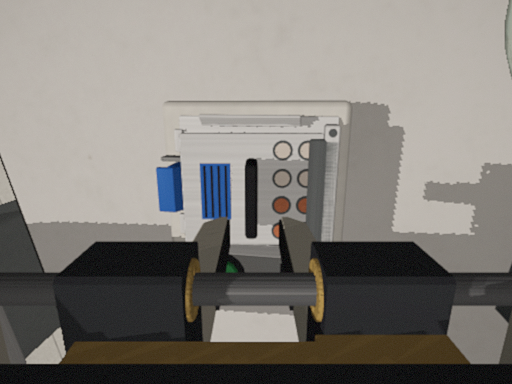

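The carrier is resting tucked in, with its near edge on the ramp. The pad is at (216,191) and the catch at (170,188). I'll level the tool, turn it 90°, close the fingers, and work out the pad position.

apply_moves:
  rows: [0,0,0,-0.01,-9,0,0,0,0,0,0,0,0,10,0,0,0,0,0,0,10,0,0,0,0,0,0,10,0,0,0,0,0,0,10,0,0,0,0,0,0,10,0,0,0,0,0,0,10,0,0,0,0,0,0,10,0,0,0,0,0,0,10,0,0,0,0,0,0,10,0,0,0,0,0,0,0,0,0,0,0,0,0,0]

```text
t: 13.4
tool_pos: [600.3, 145.1, 173.5]
eef_rot: [180.0, 0.6, -10.8]
ft_force: [-1.2, -0.9, 0.6]
grip_width: 0.6
```

```bash
python3 - <<'E'
from st import *
v=np.load('s8.npy'); C8=cam('wrist',dict(tool_pos=v[:3],eef_rot=v[3:]))
im=cv2.imread('pics/w8.png')[:,:,::-1].copy()
from car import feats
f=feats(im,(195,130,262,240)); print(f)
p=lambda w:Rp.T@(w-P0)
print('pad p',p(onz(C8,f['pad'][0],66)).round(1),'w',onz(C8,f['pad'][0],66).round(1))
s=sense(); print(s['tool_pos'],s['eef_rot'],p(s['tool_pos']),s['grip_width'],s['qpos'])
s,im,C=snap('wrist','pics/w9.png'); 
for q in ((-28,0,21),(-60,0,18),(50,0,18)): print(proj(C,P0+Rp@np.array(q)))
E
```

```text
{'pad': ((215.204833984375, 191.46456909179688), (55.799400329589844, 29.19325828552246), 88.31531524658203), 'handle': ((251.0, 198.0), (78.0, 10.0), 90.0), 'hbox': (246, 159, 11, 79)}
pad p [-27.9  -1.3  21. ] w [552.7 153.2  66. ]
[600.33066942 145.05896792 173.52769851] [179.98085187   0.56510082 -10.77565649] [ 2.04339364e+01 -1.09091269e-01  1.28527699e+02] 0.6310800878214233 [  8.72941172  12.75067997  86.11258958   0.17244633  81.67583347
 109.47920535]
[253.34523858 240.79427905]
[253.17334016 270.95474022]
[253.8340512  153.45257659]
```

View pics/w9.png

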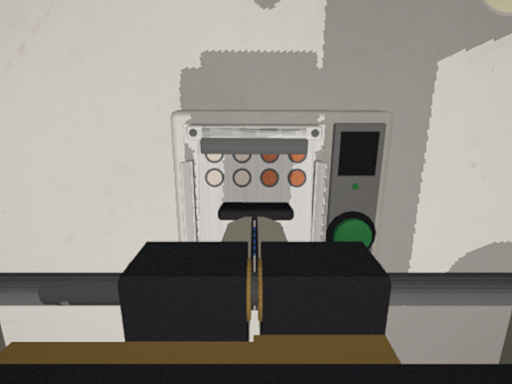

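The pad measures (-27.9,-1.3,21) in the pocket frame, which matches the expected rest at 9°. I'll move over it and descend to just above.

apply_moves:
  rows: [0,-0.025,0.0005,0,0,0,0,0,-0.0245,0.0005,0.01,0,0,0,0,0,0,0.03,0,0,0,0,0,0,0.03,0,0,0,0,0,0,0.01,0,0,0,0,0,0,0,0,0,0,0,0,0,0,0,0,0]

```text
t: 14.32
tool_pos: [552.4, 153.9, 96.1]
eef_rot: [-180.0, 0.4, -11.0]
ft_force: [-0.3, 0.4, -0.4]
grip_width: 0.7
```

```bash
python3 - <<'E'
from st import *
s=sense(); p=lambda w:Rp.T@(w-P0)
print(s['tool_pos'],s['eef_rot'],p(s['tool_pos']),s['ft_force'])
E
```

```text
[552.36195223 153.86090618  96.131418  ] [-179.95399128    0.38881299  -10.98446446] [-28.33198034  -0.70684559  51.131418  ] [-0.2526019   0.44695785 -0.35567841]
```

apply_moves:
  rows: [0,0,0,0.009,0,0,0,0,0,0,0.003,0,0,0,0,0,0,0.003,0,0,0,0,0,0,0,0,0,0]

```text
t: 14.82
tool_pos: [551.9, 154.0, 80.9]
eef_rot: [-180.0, 0.4, -11.0]
ft_force: [-1.4, 0.5, 7.7]
grip_width: 0.3
```

apply_moves:
  rows: [0,0,0,0.002,0,0,0,0,0,0,0.002,0,0,0,0,0,0,0,0,0,0]

```text
t: 15.2
tool_pos: [551.4, 154.0, 75.8]
eef_rot: [-180.0, 0.5, -11.0]
ft_force: [0.1, 1.9, 1.9]
grip_width: 0.8
```

apply_moves:
  rows: [0,0,0,0.002,0,0,0,0,0,0,0.001,0,0,0,0,0,0,0,0,0,0]

```text
t: 15.58
tool_pos: [550.8, 153.5, 72.1]
eef_rot: [180.0, 0.5, -11.0]
ft_force: [-1.0, 0.2, -0.0]
grip_width: 0.3
```

The force peaked at 7.7 N and dropped away, as it would for a snap. The tip is now about 8 mm above the floor, and a flat pad sits at 7. I'll press a bit more to seat it.

apply_moves:
  rows: [0,0,0,0.001,0,0,0,0,0,0,0.001,0,0,0,0,0,0,0,0,0,0]

```text
t: 15.95
tool_pos: [551.1, 153.7, 70.5]
eef_rot: [180.0, 0.5, -11.0]
ft_force: [-0.6, -0.3, 0.1]
grip_width: 0.8
```

apply_moves:
  rows: [0,0,0,0.001,0,0,0,0,0,0,0,0,0,0,0,0,0,0,0,0,0]

```text
t: 16.32
tool_pos: [551.2, 153.7, 70.3]
eef_rot: [180.0, 0.5, -11.0]
ft_force: [-3.5, -1.2, 5.7]
grip_width: 0.4
```

apply_moves:
  rows: [0,0,0,0.0015,0,0,0,0,0,0,0,0,0,0,0,0,0,0,0,0,0]

```text
t: 16.7
tool_pos: [551.2, 153.7, 70.2]
eef_rot: [180.0, 0.5, -11.0]
ft_force: [-8.4, -2.7, 16.6]
grip_width: 0.7
```

It's rigid at 16.6 N with no further travel, so the carrier is flat. I'll lift off and move back to inspect.

apply_moves:
  rows: [0,0,0,-0.01,0,0,0,0,0,0,-0.04,0,0,0,0,-0.03,0,-0.04,0,0,0,0,-0.05,0,-0.02,0,0,0,0,-0.03,0,0,0,0,0,0,0,0,0,0,0,0,0,0,0,0,0,0,0]

```text
t: 17.58
tool_pos: [444.7, 174.5, 179.3]
eef_rot: [-180.0, 0.4, -11.0]
ft_force: [0.7, 0.2, -0.7]
grip_width: 0.1
```

```bash
python3 - <<'E'
from st import *
s,im,C=snap('wrist','pics/w10.png'); np.save('s10.npy',np.r_[s['tool_pos'],s['eef_rot']])
print(s['t'],s['tool_pos'],s['eef_rot'])
for q in ((-60,0,6),(-54,0,12),(-31,-25,7),(-31,25,7),(50,0,18)): print(q,proj(C,P0+Rp@np.array(q)).round(1))
s,im2,C=snap('scene','pics/sc10.png'); cv2.imwrite('pics/sc10.png',cv2.resize(im2[110:210,150:270,::-1],None,fx=6,fy=6,interpolation=cv2.INTER_CUBIC))
E
```

```text
17.575 [444.6707054  174.51013569 179.34209372] [-179.9865577     0.44636064  -10.99840236]
(-60, 0, 6) [252.6  93.5]
(-54, 0, 12) [252.6  85.8]
(-31, -25, 7) [283.2  56.6]
(-31, 25, 7) [222.1  56.5]
(50, 0, 18) [252.6 -67.2]
```

View pics/w10.png

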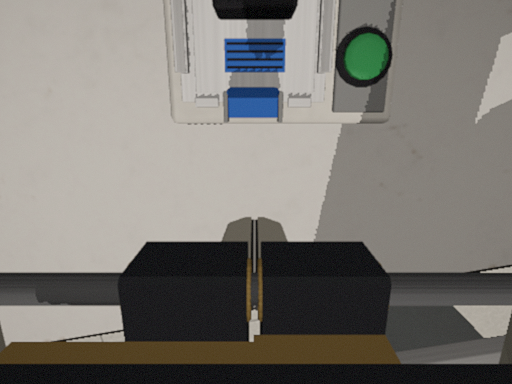

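View pics/sc10.png

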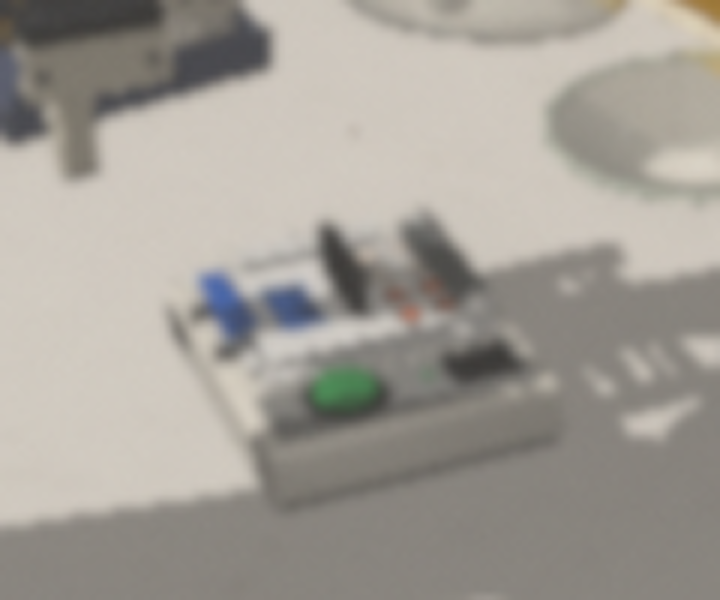

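The catch nose is at row 88, against a predicted 86–88 at rest, and it covers the near edge. The pad sits where a flat carrier would put it, at (255,56). The button is at (363,56). Next I'll triangulate the button.

```bash
python3 - <<'E'
from st import *
v=np.load('s10.npy'); C10=cam('wrist',dict(tool_pos=v[:3],eef_rot=v[3:]))
C9=cam('wrist',dict(tool_pos=np.array([600.33,145.06,173.53]),eef_rot=np.array([179.98,.565,-10.776])))
Ct=cam('top'); Cs=cam('scene')
O=[]
for fn,C in (('w10',C10),('w9',C9),('top0',Ct),('sc10',None)):
    im=cv2.imread(f'pics/{fn}.png')[:,:,::-1].copy()
    b=blobs(im,(50,110,40),(90,255,255),60); b=[x for x in b if 1]; 
    for x in b: print(fn,x[0],x[1], None if C is None else onz(C,x[1],56).round(1))
    x=max(b,key=lambda x:x[0][4]) if b else None
    if C is not None and fn!='w9': O.append((C,x[1]))
print(tri(O))
E
```

```text
w10 [344, 32, 45, 48, 1690] [365.82, 56.06] [532.3  65.4  56. ]
w9 [333, 218, 39, 30, 807] [352.8, 231.56] [540.1  63.9  56. ]
top0 [172, 193, 13, 14, 139] [177.91, 199.47] [532.4  63.5  56. ]
sc10 [322, 382, 18, 12, 119] [330.33, 387.66] None
(array([532.60134324,  64.13627288,  52.29233467]), [0.03, 0.03])
```

The button is at (532.4,64.2), and two views agree within 2 mm with a height of about 52–56. I'll move above it.

apply_moves:
  rows: [0,0.036,0.0305,0,0,0,0,0,0.036,0.0305,0,0,0,0,0,0.035,0.0305,0,0,0,0,0,0,0,0.03,0,0,0,0,0,0,0.03,0,0,0,0,0,0,0.03,0,0,0,0,0,0,0,0,0,0,0,0,0,0,0,0,0]

```text
t: 18.68
tool_pos: [531.7, 64.3, 89.0]
eef_rot: [-180.0, 0.5, -11.0]
ft_force: [0.0, 0.9, -0.1]
grip_width: 0.7
```

```bash
python3 - <<'E'
from st import *
s=sense(); print(s['tool_pos'],s['eef_rot'],s['ft_force'])
s,im,C=snap('scene','pics/sc11.png'); cv2.imwrite('pics/sc11.png',cv2.resize(im[110:210,150:270,::-1],None,fx=6,fy=6,interpolation=cv2.INTER_CUBIC))
E
```

```text
[531.68466559  64.25458072  89.02758633] [-179.9930296     0.46344979  -11.02478245] [ 4.95632857e-04  9.19473121e-01 -1.14578124e-01]
```

View pics/sc11.png

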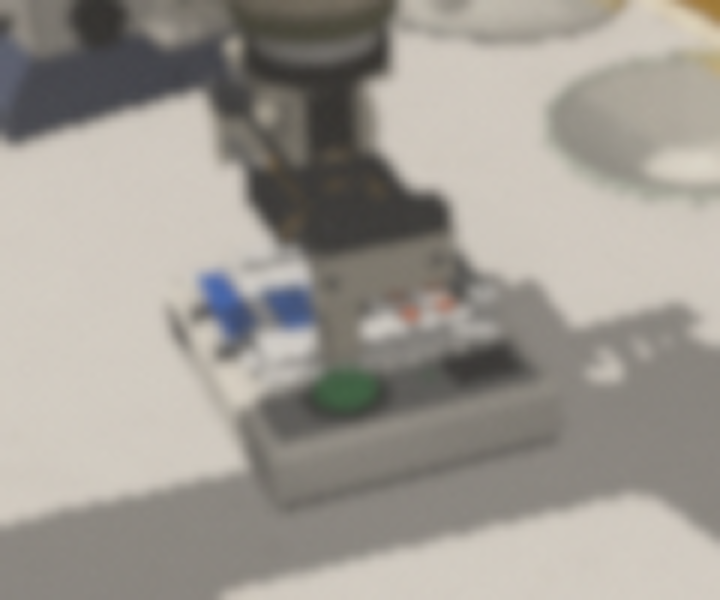

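The fingertip is right above the green button. Pressing down.

apply_moves:
  rows: [0,0,0,0.012,0,0,0,0,0,0,0.003,0,0,0,0,0,0,0.003,0,0,0,0,0,0,0,0,0,0]

```text
t: 19.23
tool_pos: [530.9, 64.5, 70.4]
eef_rot: [-180.0, 0.5, -11.0]
ft_force: [0.4, -0.6, 4.0]
grip_width: 0.4
```

apply_moves:
  rows: [0,0,0,0.002,0,0,0,0,0,0,0.001,0,0,0,0,0,0,0,0,0,0]

```text
t: 19.6
tool_pos: [531.1, 64.5, 68.8]
eef_rot: [-180.0, 0.5, -11.0]
ft_force: [-7.6, -0.5, 16.6]
grip_width: 0.1
```

The button is bottomed: 4 N near the end of travel, then a hard stop at 16.6 N. I'll release, back off and check.

apply_moves:
  rows: [0,0,0,0,0,0,0,0,0,0,-0.01,0,0,0,0,0,0,-0.03,0,0,0,0,0,0,-0.04,0,0,0,0,-0.03,-0.02,-0.04,0,0,0,0,-0.05,-0.02,0,0,0,0,0,-0.03,-0.02,0,0,0,0,0,0,0,0,0,0,0,0,0,0,0,0,0,0]

```text
t: 20.72
tool_pos: [435.4, 144.0, 188.1]
eef_rot: [180.0, 0.5, -11.0]
ft_force: [0.0, 0.6, 0.5]
grip_width: 0.5
```

```bash
python3 - <<'E'
from st import *
s,im,C=snap('wrist','pics/w12.png'); print(s['t'],s['tool_pos'],s['ft_force'])
for q in ((-54,20,12),(-54,-20,12),(-63,20,28),(-44,25,7),(-44,-25,7),(-18,25,7),(-18,-25,7)): print(q,proj(C,P0+Rp@np.array(q)).round(1))
for b in blobs(im,(50,110,40),(90,255,255),60): print(b[0],b[1],onz(C,b[1],56).round(1),onz(C,b[1],50).round(1))
s,im2,C=snap('scene','pics/sc12.png'); cv2.imwrite('pics/sc12c.png',cv2.resize(im2[110:210,150:270,::-1],None,fx=6,fy=6,interpolation=cv2.INTER_CUBIC))
E
```

```text
20.725 [435.43348527 143.97531837 188.09310757] [0.01053936 0.59829969 0.5420424 ]
(-54, 20, 12) [191.5  82.1]
(-54, -20, 12) [238.8  82.2]
(-63, 20, 28) [188.3  92.7]
(-44, 25, 7) [186.2  70. ]
(-44, -25, 7) [244.8  70.2]
(-18, 25, 7) [184.5  36.8]
(-18, -25, 7) [244.6  36.9]
[304, 30, 43, 47, 1576] [325.05, 53.26] [532.2  64.9  56. ] [532.8  63.5  50. ]
```

View pics/w12.png

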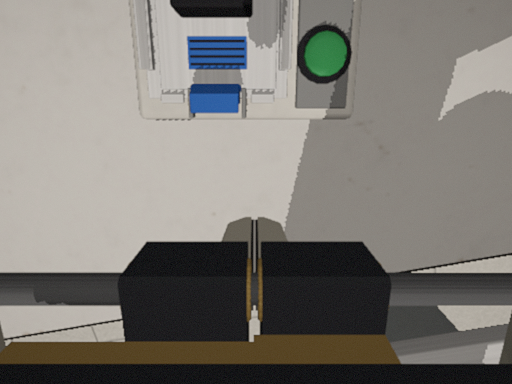

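View pics/sc12.png

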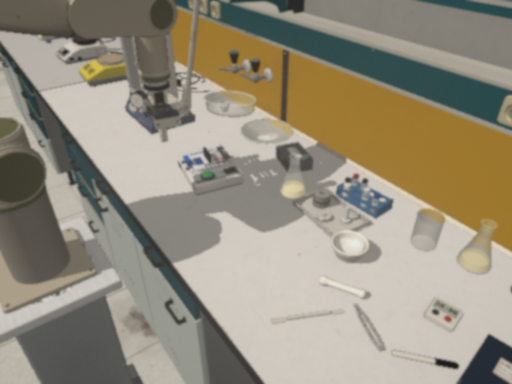

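View pics/sc12c.png

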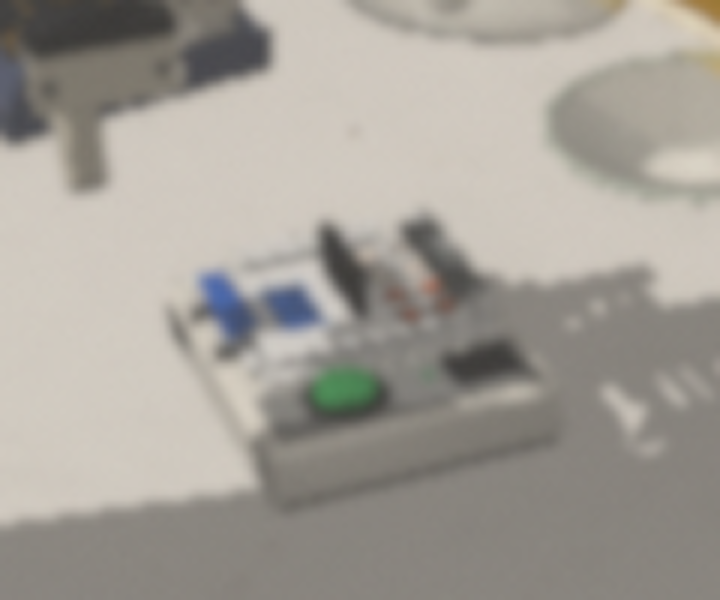

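The carrier is flat: pad rows 37–69, against a predicted 37–70. The catch nose is at row 84, close to its predicted rest position, and the button is up. The flask and mortar are where they stood. Handing in.

```bash
python3 -c "
from station import *
print(sense()['t'], sign_off())"
```

```text
the job is handed in; nothing more can be done
20.825 None
```

I loaded the carrier into the stage, clipped it in, pressed the start button and let it come up. I handed the job in at 20.8 s; `sign_off()` gave no verdict.

**What I did:**
- **Tuck:** I gripped the carrier by its handle, tilted it 15° and slid its far edge under the lip. By the arm's reading, the edge stood about 60 mm behind the pocket's centre and 1 mm above the floor. I then let the near edge down onto the catch and released.
- **Press:** I pressed the blue pad with closed fingers. The force peaked at 7.7 N, dropped to zero at the snap, then rose to a rigid 16.6 N at the flat-carrier height.
- **Button:** I pressed it to its hard stop: 4 N near the end of its travel, then 16.6 N.

**Last checks:**
- **Carrier and catch:** the pad and catch nose appear in the wrist view where a flat, latched carrier should put them, within about 2 px.
- **Button:** it looks up in both the wrist and scene views. I did not measure its height separately afterwards.
- **Flask and mortar:** they look unmoved in the scene view; I did not measure them again.
- **Robot:** it is clear of everything, and the force reads about 0.

**Disagreements:**
- **Wrist camera scale:** it reads sizes about 2% small.
- **Heights:** triangulated lip, nose and ramp heights came out about 1–2 mm low on average (the nose at one end 4.5 mm low). The button came out about 4 mm low.
- **Carrier heights:** the first two wrist views were too close together to give heights, so I used the stated 7 and 40 mm. The scene view agreed within about 1 px, but the top-plus-wrist estimate of the pad was 11 mm.

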